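# Grease a bearing on the bench bearing greaser

## Robot

A 6-joint arm with a two-finger parallel gripper is mounted at the origin on the work surface. World frame = base frame: x ahead of the robot, y to its left, z up, the work surface at z = 0. Lengths are in m, angles in rad, forces in N, time in s.
With the tool pointing down it reaches from about 0.275 to 0.725 m from the base axis. Payload 15.9 kg.
Tool frame: the origin (TCP) lies midway between the tips of the shut fingers; the grasp point (between the pads) lies 19 mm behind it; y points along the fingers, x is the direction in which the jaws open and shut, and the axes are right-handed (so a half turn about y gives the same grasp; the last joint's range is limited). The gripper opens to 85 mm and grips with 20 to 120 N. Pads are 22 mm wide; open, the fingers measure 114 mm over their backs; the gripper's body (76 mm by 85 mm) begins 54 mm behind the grasp point. The pads swing forward as they close: fully open they stand 13 mm farther back than shut.
Start: joints at [-1.347, 0.213, -0.034, 1.323, 0, 1.571], TCP at [0.111, -0.488, 0.231] pointing down, gripper open.
Joint ranges: [-2.98, 2.98], [-0.74, 1.72], [-1.14, 1.35], [-2.1, 2.04], [-1.57, 1.44], [-3.14, 3.14]. Speed limits (rad/s): [1.89, 1.89, 2.39, 2.57, 3.14, 3.14].

## Interface

Orientations are given as a unit quaternion [x, y, z, w].
In Python, from plant import r, viewer, order, cut_out, tip_of gives the robot as it stands.
- The arm moves only by the tool jog_arm, never from a script. Its argument "motion" is a list of rows, each a list of 7 numbers: the shift along the world's x, y, z in cm, then the turn, a rotation vector about the world's x, y, z in rad, then the opening, from -1 (shut) to 1 (fully open). In form: [[x, y, z, wx, wy, wz, claw], ...]. A call has 1 to 8 rows; each row shifts and turns the commanded pose from where the row before left it; what a row does not reach is not made up. A row lasts 1/8 s, in which the tool goes at most 62.5 mm and 10.7 degrees, less where a joint would pass 70% of its speed; a pose out of reach is approached as far as the arm can. A call with a gripper value outside its range is refused whole. The fingers move at their own pace and stop on an object; the grip force is fixed at half the most. Time passes only in rows, so rows that do not move let the fingers close. It gives the time, the measured TCP pose, the force and the opening at its end, in the units of the state.
- r.state(): the state, without advancing time (a new reading comes with each control period).
- viewer.capture(name): name is "side" or "top"; returns a dict with "color" (400x640x3 uint8, red, green, blue), "intrinsics" (3x3 intrinsics, pixels), "world_from_camera" (4x4, takes a point from camera to world coordinates). Camera axes: x right, y down, z forward; pixel columns grow to the right and rows downward; lengths in m; the calibration is good to about 2 mm. A picture is of the moment at which its call begins. There is no depth.
- order.hand_in(): hands the job in, once; it reports no verdict.
Trained networks look in a picture, given as the dict that the camera call returned (one of the last four; its "shot" number tells which), for a name from the list of things; names that differ only in an ending like _2 or _b are one class to them, and where a whole thing is asked for, a point or a joint stands for the part that bears it (a point fixed in the world has none). Each returns a list of dicts, best first, with "p" (0 to 1); they miss things now and then, are a little off and sometimes report something else, mostly with a low value. They report only what shows in the picture. A call takes as long as a camera call.
- cut_out(target, picture): "pixels" (400x640 bool, what is visible of it) and "centre" ([row, column] in pixels, amid what is visible of it).
- tip_of(target, picture): "centre" ([row, column] in pixels: a listed point, or the origin of a listed thing).
The state is a dict: "clock": time; "q": joint angles; "dq": joint speeds; "tau": joint torques, N m; "ee_pos": TCP position; "eef_rot": TCP orientation; "ft_force": force on the tool from outside, world axes, zero at the start; "torque": the same for the moment, N m; "gripper_width": finger opening in m.
Only numpy, scipy, OpenCV 4.12 (cv2) and the standard library are available. Lean on these libraries where they do the work, as an engineer would, in place of code of your own. Each camera call takes 0.05 s, during which the arm holds its last target.

## Task

Take the bearing with the orange cage out of the freezer drawer, lay it flat on the middle of the greaser's round pad and let go of it. Then give the greaser's red-handled lever at least three full strokes: each time push it all the way down, then let it spring all the way back up. Leave the bearing lying on the pad and the lever up.

Things in the scene. Friction and masses are not known exactly. Their poses are not given: they have to be found in the camera images.
- bearing_orange: Steel ring bearing with orange cage, 52 mm across, bore 25, 21 thick, 0.18 kg, flat in a frosted drawer right of the greaser (walls 50 mm high, front 58, floor 5 mm, squared to the robot within 0.12 rad). Same-sized black and blue ones lie beside it in a row along the robot's y, 80 mm apart, any order; 45 mm free beside it along x. Origin: centre of underside, z up.
- pad (a point): Centre of the top of the greaser's flat round aluminium pad, 100 mm diameter, 56 mm above the table. Greaser: green, bolted down. Axes: z up, x level, along the lever from grip to pivot (away from the robot, turned up to 0.3 rad), y to the lever's side. Lever's centre line at y +135 mm; white canister at x +85, y +193, radius 31, top 88 above the pad.
- handle (a point): Middle of the upper face of the lever's red flat grip (110 long, 36 wide, 24 mm thick); moves with the lever. Lever up: about 237 mm above the table, sloping 0.35 rad up towards the robot. Pivot axis at x +110, z +84 mm in the pad's frame, parallel to its y; grip middle 250 mm from it. Nothing within 50 mm beside or below the grip.
- lever (a joint): Pump lever angle: 0 = up (grip end 0.35 rad above level), 0.55 rad = fully down on its stop (grip 0.20 rad below level and 135 mm lower, its middle shifting under 20 mm level). Sprung upwards: 4 N on the grip starts it, 9 N at the bottom; pushed down from above, it springs back to 0 when let go.

How it is judged:
On the way, in this order (a step that is already met when the one before it is completed fails the run):
1. the orange-caged bearing lies flat on the pad, let go, within 15 mm of its middle (horizontal distance between bearing_orange and pad below 0.015 m and z of bearing_orange in the frame of pad between -0.004 and 0.004 m and angle between bearing_orange's own z axis and vertical below 0.1 rad and contact force between the fingers and bearing_orange below 0.3 N), for 0.2 s.
2. first stroke: lever down (beyond 0.47 rad) (value of joint lever above 0.47 rad).
3. lever back up (under 0.08 rad) (value of joint lever below 0.08 rad).
4. second stroke: lever down (beyond 0.47 rad) (value of joint lever above 0.47 rad).
5. lever back up (under 0.08 rad) (value of joint lever below 0.08 rad).
6. third stroke: lever down (beyond 0.47 rad) (value of joint lever above 0.47 rad).
7. lever back up (under 0.08 rad) (value of joint lever below 0.08 rad).
At the end, for the whole second after the job is handed in: The orange-caged bearing rests flat (within 0.1 rad) on the pad, its middle within 15 mm of the pad's middle, and the lever, after at least three full strokes, is back up (under 0.08 rad) (horizontal distance between bearing_orange and pad below 0.015 m and z of bearing_orange in the frame of pad between -0.004 and 0.004 m and angle between bearing_orange's own z axis and vertical below 0.1 rad and linear speed of bearing_orange below 0.02 m/s and value of joint lever below 0.08 rad); the robot touches nothing.
It also fails if it takes over 64 s, if anything falls off the work surface, if the arm or the gripper's body presses on something with over 40 N, if the wrist force passes 120 N, or if a joint passes its speed limit or range.

## Working session

There is one attempt and no reset: what is moved stays moved. The work goes in short steps, Python scripts to look and compute and a tool call to move; the robot and the scene stay as the last step left them, time stands still between calls to the robot, and variables do not carry over. Pictures are saved under pics/ and viewed, and the job is handed in when it is done.

Besides the shell and the picture viewer there is one more tool, called after "Request:" as a command line: name --pt "numbers of a row" for each row, then --argument value for the rest. jog_arm: Moves the arm, as the interface text tells. Its arguments: {"type":"object","properties":{"motion":{"type":"array","items":{"type":"array","items":{"type":"number"}}}},"required":["motion"]}

```bash
mkdir -p pics; ls
cat > h.py <<'E'
import numpy as np, cv2
from plant import r, viewer, order, cut_out, tip_of
def ray(pic,rc):
    K=np.array(pic["intrinsics"]);T=np.array(pic["world_from_camera"])
    d=np.linalg.inv(K)@np.array([rc[1],rc[0],1.]); d=T[:3,:3]@d
    return T[:3,3],d/np.linalg.norm(d)
def tri(rays):
    A=np.zeros((3,3));b=np.zeros(3)
    for o,d in rays:
        P=np.eye(3)-np.outer(d,d);A+=P;b+=P@o
    x=np.linalg.solve(A,b)
    return x,[float(np.linalg.norm((np.eye(3)-np.outer(d,d))@(x-o))) for o,d in rays]
def atz(ra,z):
    o,d=ra;return o+d*(z-o[2])/d[2]
def proj(pic,X):
    T=np.linalg.inv(np.array(pic["world_from_camera"]));c=T[:3,:3]@np.array(X)+T[:3,3]
    u=np.array(pic["intrinsics"])@c;return u[1]/u[2],u[0]/u[2]
def save(pic,n): cv2.imwrite("pics/"+n,cv2.cvtColor(pic["color"],cv2.COLOR_RGB2BGR))
E
python3 - <<'E'
from h import *
np.set_printoptions(precision=4,suppress=True)
s=r.state();print(s["clock"],s["ee_pos"],s["eef_rot"],s["gripper_width"])
P={n:viewer.capture(n) for n in("side","top")}
for n,p in P.items():
    save(p,n+"0.png");print(n,p["world_from_camera"][:3,3] if hasattr(p["world_from_camera"],'shape') else p["world_from_camera"])
for t in("bearing_orange","pad","handle"):
    R={}
    for n,p in P.items():
        L=tip_of(t,p);print(t,n,[(round(a["p"],2),np.round(a["centre"],1)) for a in L[:3]])
        if L:R[n]=ray(p,L[0]["centre"])
    if len(R)==2:print(tri(list(R.values())))
E
```

```text
pics
0.0 [ 0.1109 -0.4872  0.2308] [-0.5525  0.4413 -0.4407  0.5529] 0.08509493411821227
side [ 0.5512 -0.8252  0.7286]
top [ 0.5516 -0.0993  1.223 ]
bearing_orange side [(0.74, array([349.5, 283.4]))]
bearing_orange top [(0.5, array([233.2, 421.4]))]
(array([ 0.5399, -0.3966,  0.0175]), [0.003815736490883165, 0.003815736490883219])
pad side [(0.86, array([192.4, 310.5]))]
pad top [(0.76, array([207.9, 264.8]))]
(array([0.63  , 0.0604, 0.0696]), [0.0006018584582375509, 0.0006018584582377814])
handle side [(0.6, array([115.3, 277.9]))]
handle top [(0.61, array([240.3, 182.5]))]
(array([0.5463, 0.2411, 0.2291]), [0.001157397522811869, 0.001157397522812049])
```

View pics/side0.png

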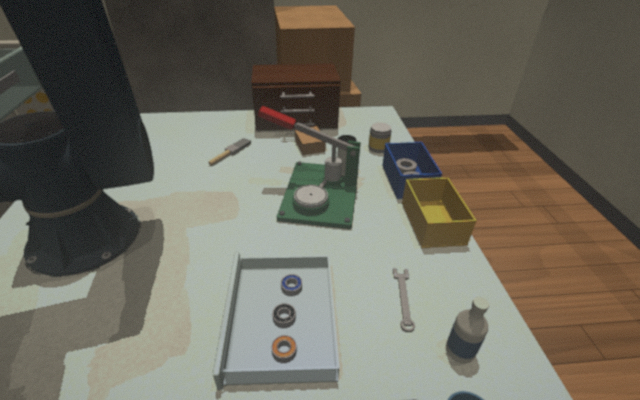

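View pics/top0.png

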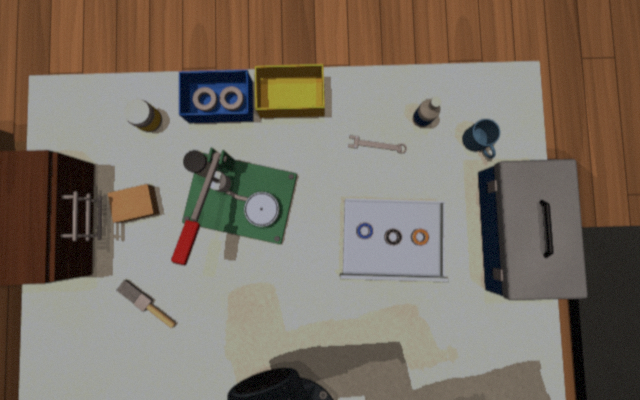

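Run:
```python
from h import *
np.set_printoptions(precision=4,suppress=True)
P={n:viewer.capture(n) for n in("side","top")}
C={}
for t in("bearing_orange","pad","handle"):
    R=[]
    for n,p in P.items():
        L=cut_out(t,p)
        for a in L[:2]:
            m=a["pixels"];ys,xs=np.where(m);print(t,n,round(a["p"],2),np.round(a["centre"],1),m.sum(),ys.min(),ys.max(),xs.min(),xs.max(),"mid",ys.mean(),xs.mean())
        if L:R.append(ray(p,(ys.mean(),xs.mean()) if len(L)==1 else L[0]["centre"]))
    if len(R)==2:print(tri(R))
def crop(n,r0,r1,c0,c1,k):
    return cv2.resize(P[n]["color"][r0:r1,c0:c1],None,fx=k,fy=k,interpolation=cv2.INTER_CUBIC)[:,:,::-1]
a=np.hstack([crop("side",320,380,250,320,5),crop("top",205,265,385,455,5)])
b=np.hstack([crop("side",170,230,275,345,5),crop("top",180,240,230,300,5)])
cv2.imwrite("pics/crop1.png",np.vstack([a,b]))
```

```text
bearing_orange side 0.72 [345.4 285.2] 585 335 363 271 296 mid 348.982905982906 283.0153846153846
bearing_orange top 0.75 [231.8 419.5] 187 229 244 412 428 mid 236.2620320855615 420.0053475935829
(array([ 0.535 , -0.3929,  0.0134]), [0.00026568837534561937, 0.00026568837534549593])
pad side 0.83 [186.4 322. ] 5823 108 229 259 359 mid 181.7848188219131 320.0238708569466
pad top 0.76 [203.1 235.4] 8393 149 265 171 296 mid 200.18682235195996 233.50851900393184
(array([0.6631, 0.1561, 0.0382]), [0.006106603743225645, 0.006106603743225679])
handle side 0.91 [128.1 294.2] 798 108 149 259 348 mid 127.51378446115288 299.140350877193
handle top 0.88 [231.1 188.6] 1201 153 265 172 219 mid 220.67194004995838 193.61448792672772
(array([0.6018, 0.2243, 0.1948]), [0.00798100998560158, 0.007981009985601537])
```

View pics/crop1.png

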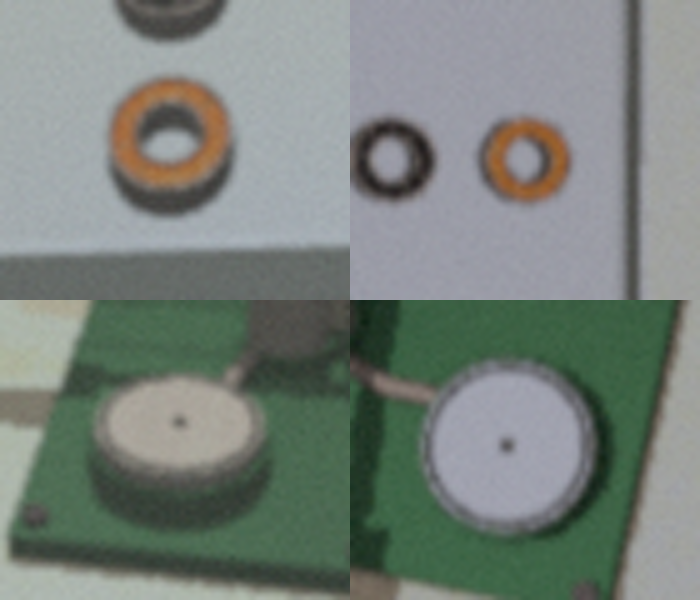

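Run:
```python
from h import *
np.set_printoptions(precision=4,suppress=True)
P={n:viewer.capture(n) for n in("side","top")}
# colour centroids
C={}
for n,(r0,r1,c0,c1) in {"side":(320,380,250,320),"top":(205,265,385,455)}.items():
    im=P[n]["color"].astype(int);m=np.zeros((400,640),np.uint8)
    m[r0:r1,c0:c1]=((im[...,0]-im[...,2])[r0:r1,c0:c1]>40)*255
    cs,_=cv2.findContours(m,cv2.RETR_EXTERNAL,cv2.CHAIN_APPROX_NONE);c=max(cs,key=cv2.contourArea)
    e=cv2.fitEllipse(c);print(n,e);C[n]=ray(P[n],(e[0][1],e[0][0]))
print("bearing top",tri(list(C.values())),[atz(c,.026) for c in C.values()])
D={"side":(194.0,310.6),"top":(208.6,260.8)}
D={k:ray(P[k],v) for k,v in D.items()}
print("pad",tri(list(D.values())),[atz(c,.056) for c in D.values()])
# drawer edges on top picture
im=P["top"]["color"];cv2.imwrite("pics/dr.png",cv2.resize(im[185:290,330:455],None,fx=5,fy=5,interpolation=cv2.INTER_CUBIC)[:,:,::-1])
cv2.imwrite("pics/lev.png",np.hstack([cv2.resize(im[140:275,160:310],None,fx=4,fy=4,interpolation=cv2.INTER_CUBIC)[:,:,::-1]]))
```

```text
side ((283.5056457519531, 346.16259765625), (20.05307960510254, 22.594207763671875), 75.01229095458984)
top ((420.1720275878906, 236.5521697998047), (14.996942520141602, 15.446019172668457), 141.47557067871094)
bearing top (array([ 0.5353, -0.3915,  0.0211]), [0.0013199732238281102, 0.0013199732238279992]) [array([ 0.5367, -0.3945,  0.026 ]), array([ 0.5341, -0.3903,  0.026 ])]
pad (array([0.6305, 0.0742, 0.0534]), [0.0016774385004367477, 0.001677438500436673]) [array([0.6319, 0.0708, 0.056 ]), array([0.6286, 0.0739, 0.056 ])]
```

View pics/dr.png

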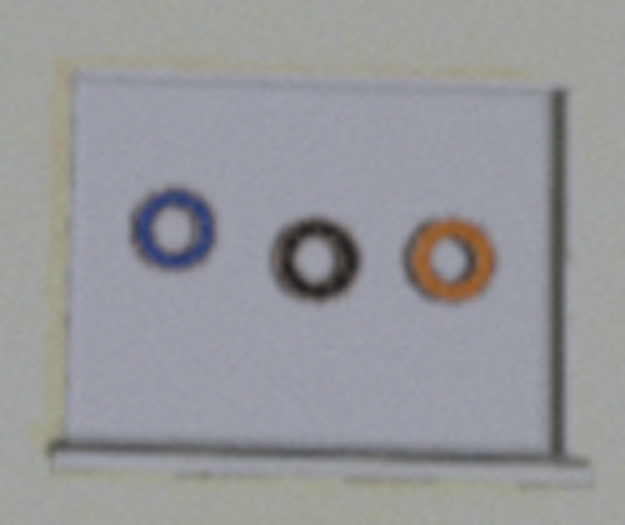

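View pics/lev.png

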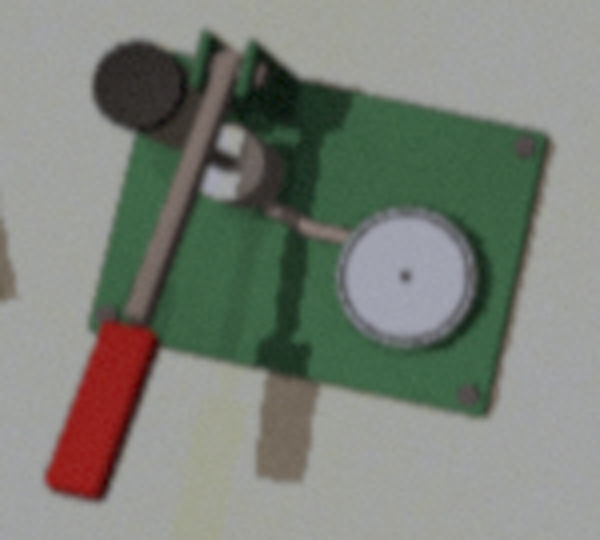

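Run:
```python
from h import *
from scipy.spatial.transform import Rotation as R
s=r.state();M=R.from_quat(s["eef_rot"]).as_matrix();print(M.round(3),s["q"],s["ft_force"],s["clock"],s["ee_pos"])
```

```text
[[ 0.222  0.     0.975]
 [-0.975 -0.     0.222]
 [ 0.    -1.     0.   ]] [-1.34704773e+00  2.12867425e-01 -3.44262008e-02  1.32349279e+00
  3.19925645e-06  1.57078651e+00] [-0.03947523  0.64119758  0.15505907] 0.9 [ 0.1109389  -0.48751297  0.23131172]
```

Request:
jog_arm --pt "5.3 1.2 0 0 0 0.165 1" --pt "5.3 1.2 0 0 0 0.165 1" --pt "5.3 1.2 0 0 0 0.165 1" --pt "5.3 1.2 0 0 0 0.165 1" --pt "5.3 1.2 0 0 0 0.165 1" --pt "5.3 1.2 0 0 0 0.165 1" --pt "5.3 1.2 0 0 0 0.165 1" --pt "5.3 1.2 0 0 0 0.165 1"

```text
clock: 1.9
ee_pos: [0.5366, -0.3908, 0.2313]
eef_rot: [0.707, -0.008, 0.008, -0.707]
ft_force: [-1.1, -0.4, 1.3]
gripper_width: 0.0857
```

Request:
jog_arm --pt "-0.1 -0.1 -5 0 0 0 1" --pt "0 0 -5 0 0 0 1" --pt "0 0 -3 0 0 0 1" --pt "0 0 -1 0 0 0 1" --pt "0 0 0 0 0 0 1"

```text
clock: 2.52
ee_pos: [0.534, -0.3926, 0.0917]
eef_rot: [-0.707, 0.01, -0.01, 0.707]
ft_force: [-0.5, -0.4, 0.1]
gripper_width: 0.0852
```

Run:
```python
from h import *
P={n:viewer.capture(n) for n in("side","top")}
a=[cv2.resize(P[n]["color"][r0:r0+100,c0:c0+100],None,fx=4,fy=4,interpolation=cv2.INTER_CUBIC)[:,:,::-1] for n,r0,c0 in(("side",290,230),("top",190,370))]
cv2.imwrite("pics/appr.png",np.hstack(a))
print(r.state()["ee_pos"],[proj(P[n],(.5353,-.3920,.026)) for n in P])
```

```text
[ 0.53465267 -0.39305375  0.09288944] [(np.float64(345.11381372490763), np.float64(282.75236255146575)), (np.float64(236.11751315613373), np.float64(420.72625097929387))]
```

View pics/appr.png

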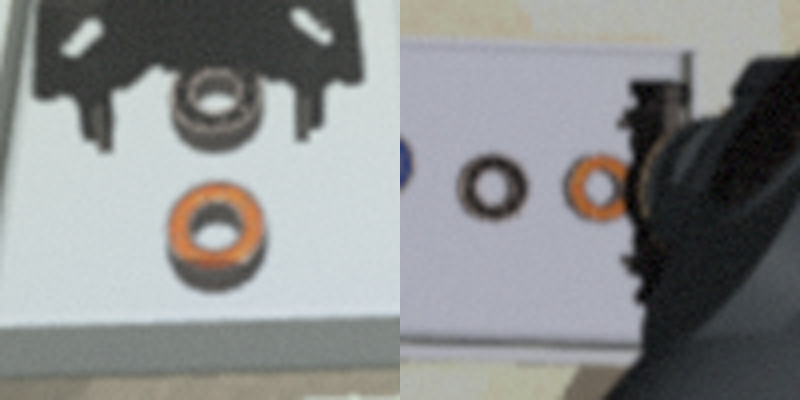

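Request:
jog_arm --pt "0 0 -4 0 0 0 1" --pt "0 0 -3 0 0 0 1" --pt "0 0 -1 0 0 0 1" --pt "0 0 -0.5 0 0 0 1" --pt "0 0 -0.3 0 0 0 1" --pt "0 0 0 0 0 0 1"

```text
clock: 3.38
ee_pos: [0.5344, -0.3929, 0.0041]
eef_rot: [0.707, -0.009, 0.01, -0.707]
ft_force: [0.4, -0.8, -0.9]
gripper_width: 0.0855
```

Run:
```python
from h import *
for i in range(1):
    p=viewer.capture("side"); s=r.state(); print(s["ee_pos"],s["ft_force"])
cv2.imwrite("pics/low.png",cv2.resize(p["color"][290:390,210:330],None,fx=5,fy=5,interpolation=cv2.INTER_CUBIC)[:,:,::-1])
```

```text
[ 0.53434872 -0.39279864  0.00407907] [-0.81942757  0.0358338  -0.42286607]
```

View pics/low.png

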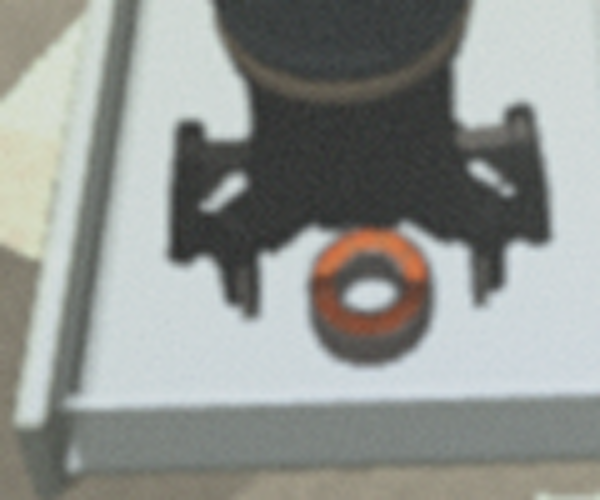

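Request:
jog_arm --pt "0 0 0 0 0 0 -1" --pt "0 0 0 0 0 0 -1" --pt "0 0 0 0 0 0 -1" --pt "0 0 0 0 0 0 -1" --pt "0 0 0 0 0 0 -1" --pt "0 0 0 0 0 0 -1"

```text
clock: 4.18
ee_pos: [0.5343, -0.3927, 0.0042]
eef_rot: [0.707, -0.009, 0.01, -0.707]
ft_force: [-1.6, 1.7, 9.1]
gripper_width: 0.0494
```

Run:
```python
from h import *
p=viewer.capture("side"); s=r.state(); print(s["ee_pos"],s["ft_force"],s["gripper_width"])
cv2.imwrite("pics/grip.png",cv2.resize(p["color"][290:390,210:330],None,fx=5,fy=5,interpolation=cv2.INTER_CUBIC)[:,:,::-1])
```

```text
[ 0.53428595 -0.39267403  0.00419341] [-1.93135497  2.24612819  9.8372193 ] 0.049517712641190315
```

View pics/grip.png

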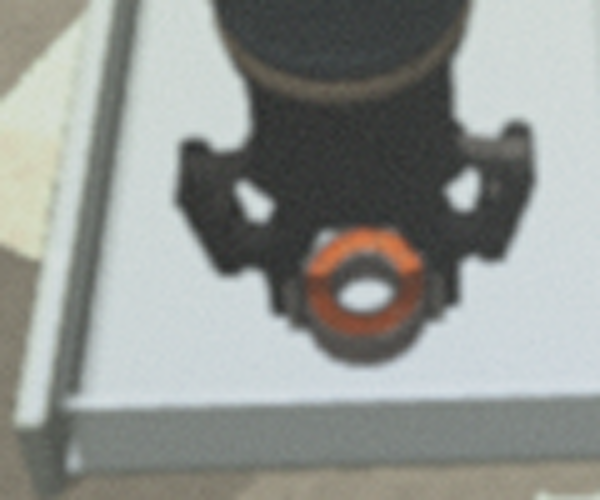

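Request:
jog_arm --pt "0 0 0.5 0 0 0 -1" --pt "0 0 1.5 0 0 0 -1" --pt "0 0 4 0 0 0 -1" --pt "0 0 5 0 0 0 -1" --pt "0 0 3 0 0 0 -1" --pt "0 0 0 0 0 0 -1"

```text
clock: 4.97
ee_pos: [0.5352, -0.3934, 0.1468]
eef_rot: [0.708, -0.008, 0.011, -0.706]
ft_force: [0.2, -0.4, -3.9]
gripper_width: 0.0495
```

Run:
```python
from h import *
p=viewer.capture("side"); s=r.state(); print(s["ee_pos"],s["ft_force"],s["gripper_width"])
cv2.imwrite("pics/grip2.png",cv2.resize(p["color"][240:380,210:350],None,fx=4,fy=4,interpolation=cv2.INTER_CUBIC)[:,:,::-1])
```

```text
[ 0.53441806 -0.39287035  0.14457247] [ 0.35286665 -1.0931502  -2.98224556] 0.04990855898707031
```

View pics/grip2.png

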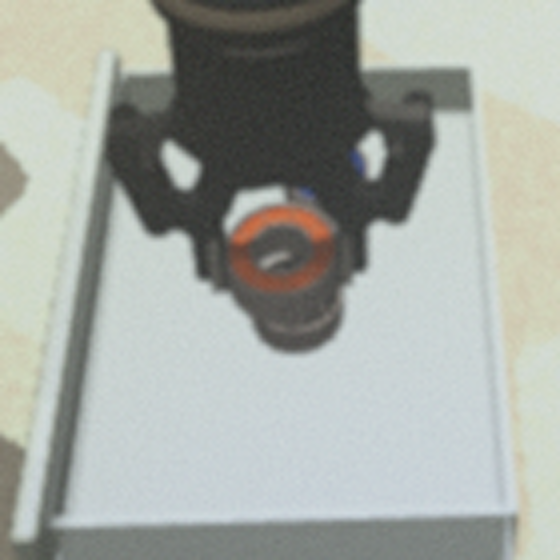

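Request:
jog_arm --pt "0.6 3 0 0 0 0 -1" --pt "1.1 5.2 0 0 0 0 -1" --pt "1.1 5.2 0 0 0 0 -1" --pt "1.1 5.2 0 0 0 0 -1" --pt "1.1 5.2 0 0 0 0 -1" --pt "1.1 5.2 0 0 0 0 -1" --pt "1.1 5.2 0 0 0 0 -1" --pt "1.1 5.2 0 0 0 0 -1"

```text
clock: 6.02
ee_pos: [0.6163, 0.0032, 0.142]
eef_rot: [0.707, -0.01, 0.009, -0.707]
ft_force: [2.2, -1.2, -1.9]
gripper_width: 0.05
```

Request:
jog_arm --pt "0.8 4.2 0 0 0 0 -1" --pt "0.5 3 0 0 0 0 -1" --pt "0 0 -2 0 0 0 -1" --pt "0 0 -2 0 0 0 -1" --pt "0 0 -1 0 0 0 -1" --pt "0 0 0 0 0 0 -1"

```text
clock: 6.78
ee_pos: [0.6292, 0.0733, 0.0923]
eef_rot: [0.707, -0.01, 0.009, -0.707]
ft_force: [-0.6, 0.5, -1.6]
gripper_width: 0.0499
```

Run:
```python
from h import *
np.set_printoptions(precision=4,suppress=True)
p=viewer.capture("side");q=viewer.capture("top"); s=r.state(); print(s["clock"],s["ee_pos"],s["ft_force"],s["gripper_width"])
a=[cv2.resize(x["color"][r0:r0+100,c0:c0+100],None,fx=4,fy=4,interpolation=cv2.INTER_CUBIC)[:,:,::-1] for x,r0,c0 in((p,140,260),(q,150,210))]
cv2.imwrite("pics/pl1.png",np.hstack(a))
```

```text
6.875 [0.6301 0.0734 0.0937] [ 0.1848  0.4694 -1.6601] 0.049838765342857465
```

View pics/pl1.png

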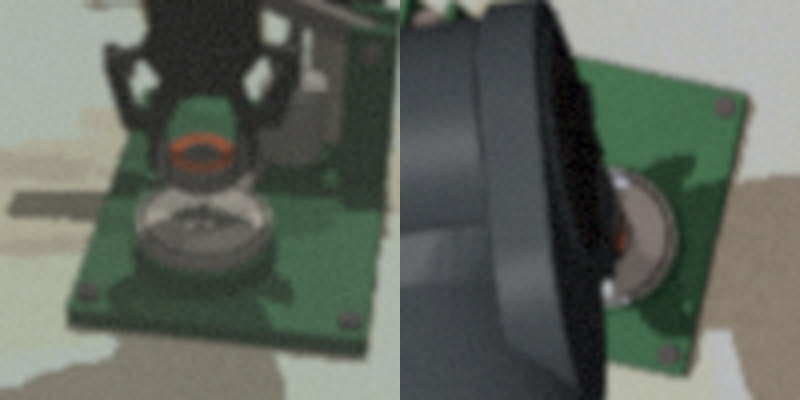

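Run:
```python
from h import *
p=viewer.capture("side");print(proj(p,(.6301,.0741,.1155)), [np.round(a["centre"],1) for a in tip_of("pad",p)], proj(p,(.6305,.0735,.056)))
im=p["color"].astype(int);m=((im[...,0]-im[...,2])>40);m[:165]=0;m[:,:290]=0;m[200:]=0;m[:,335:]=0
ys,xs=np.where(m);print(ys.min(),ys.max(),xs.min(),xs.max());print(r.state()["ee_pos"])
```

```text
(np.float64(176.6594677542425), np.float64(309.96623402469356)) [array([191.9, 308.8])] (np.float64(193.47455410215548), np.float64(310.05982134463767))
173 181 303 317
[0.6303961  0.07343877 0.09408671]
```

Request:
jog_arm --pt "0 0 -1.5 0 0 0 -1" --pt "0 0 -1 0 0 0 -1" --pt "0 0 -0.7 0 0 0 -1" --pt "0 0 -0.4 0 0 0 -1" --pt "0 0 0 0 0 0 -1"

```text
clock: 7.6
ee_pos: [0.6299, 0.0735, 0.0571]
eef_rot: [0.707, -0.01, 0.009, -0.707]
ft_force: [0.2, -0.3, -2.8]
gripper_width: 0.0497
```

Request:
jog_arm --pt "0 0 -0.1 0 0 0 -1" --pt "0 0 0 0 0 0 -1" --pt "0 0 0 0 0 0 -1"

```text
clock: 7.98
ee_pos: [0.63, 0.0735, 0.0565]
eef_rot: [-0.707, 0.009, -0.01, 0.707]
ft_force: [-0.0, 0.0, -1.6]
gripper_width: 0.0498
```

Request:
jog_arm --pt "0 0 -0.1 0 0 0 -1" --pt "0 0 0 0 0 0 -1" --pt "0 0 0 0 0 0 -1"

```text
clock: 8.35
ee_pos: [0.6299, 0.0735, 0.0553]
eef_rot: [0.707, -0.01, 0.01, -0.707]
ft_force: [-0.1, 0.8, -1.1]
gripper_width: 0.0497
```

Request:
jog_arm --pt "0 0 -0.1 0 0 0 -1" --pt "0 0 0 0 0 0 -1" --pt "0 0 0 0 0 0 -1"

```text
clock: 8.72
ee_pos: [0.63, 0.0735, 0.0552]
eef_rot: [-0.707, 0.009, -0.01, 0.707]
ft_force: [-5.1, -0.8, 10.4]
gripper_width: 0.0497
```

Contact (force rose). Release slowly, then lift straight up.

Request:
jog_arm --pt "0 0 0 0 0 0 0.4" --pt "0 0 0 0 0 0 0.6" --pt "0 0 0 0 0 0 1" --pt "0 0 0 0 0 0 1" --pt "0 0 0 0 0 0 1" --pt "0 0 0 0 0 0 1"

```text
clock: 9.48
ee_pos: [0.63, 0.0735, 0.0543]
eef_rot: [0.707, -0.01, 0.01, -0.707]
ft_force: [0.0, 0.4, -0.6]
gripper_width: 0.0849
```

Request:
jog_arm --pt "0 0 1 0 0 0 1" --pt "0 0 3 0 0 0 1" --pt "0 0 5 0 0 0 1" --pt "0 0 6 0 0 0 1" --pt "0 0 6 0 0 0 1" --pt "-3 0 4 0 0 0 1" --pt "-5 0 0 0 0 0 1" --pt "-5 0 0 0 0 0 1"

```text
clock: 10.48
ee_pos: [0.4988, 0.0735, 0.3052]
eef_rot: [-0.707, 0.009, -0.01, 0.707]
ft_force: [-0.1, 0.6, 0.4]
gripper_width: 0.0853
```

Run:
```python
from h import *
np.set_printoptions(precision=4,suppress=True)
p=viewer.capture("side");q=viewer.capture("top"); s=r.state(); print(s["clock"],s["ee_pos"],s["ft_force"],s["gripper_width"])
a=[cv2.resize(x["color"][r0:r0+130,c0:c0+130],None,fx=3,fy=3,interpolation=cv2.INTER_CUBIC)[:,:,::-1] for x,r0,c0 in((p,100,240),(q,150,170))]
cv2.imwrite("pics/pl2.png",np.hstack(a))
for n,P in(("side",p),("top",q)):
  for t in("bearing_orange","pad","handle"): print(n,t,[(round(a["p"],2),np.round(a["centre"],1)) for a in tip_of(t,P)[:2]])
```

```text
10.575 [0.4956 0.0733 0.3056] [0.794  1.0782 0.2544] 0.08522046280770633
side bearing_orange [(0.77, array([195.1, 311.7]))]
side pad [(0.9, array([195.9, 311.5]))]
side handle [(0.84, array([113.9, 274.5]))]
top bearing_orange [(0.59, array([207.9, 259.6]))]
top pad [(0.65, array([210.2, 261.3]))]
top handle [(0.91, array([239.6, 184.6]))]
```

View pics/pl2.png

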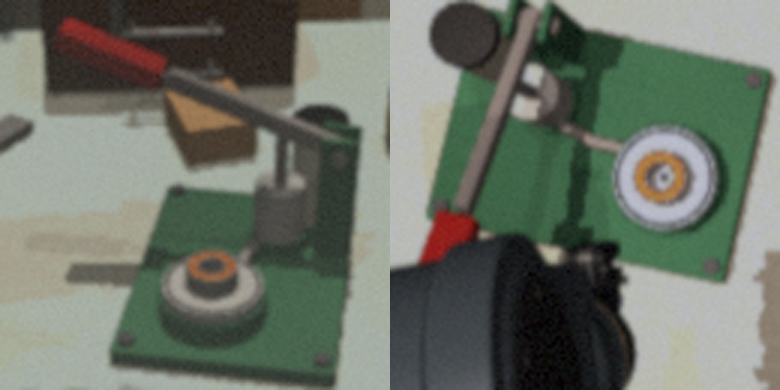

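Request:
jog_arm --pt "1.2 4.2 0 0 0 0 -1" --pt "1.2 4.2 0 0 0 0 -1" --pt "1.1 4.1 0 0 0 0 -1" --pt "1 4 0 0 0 0 -1" --pt "0 0 -2 0 0 0 -1" --pt "0 0 -2 0 0 0 -1" --pt "0 0 0 0 0 0 -1" --pt "0 0 0 0 0 0 -1"

```text
clock: 11.88
ee_pos: [0.5454, 0.2385, 0.2649]
eef_rot: [-0.707, 0.01, -0.01, 0.707]
ft_force: [-0.1, 0.3, -0.2]
gripper_width: -0.0002
```

Run:
```python
from h import *
np.set_printoptions(precision=4,suppress=True)
p=viewer.capture("side");q=viewer.capture("top"); s=r.state(); print(s["clock"],s["ee_pos"],s["ft_force"],s["gripper_width"])
a=[cv2.resize(x["color"][r0:r0+130,c0:c0+130],None,fx=3,fy=3,interpolation=cv2.INTER_CUBIC)[:,:,::-1] for x,r0,c0 in((p,60,230),(q,150,170))]
cv2.imwrite("pics/l1.png",np.hstack(a))
L=tip_of("bearing_orange",p);print(L[0]["centre"] if L else 0)
```

```text
11.975 [0.5455 0.2385 0.2652] [-0.5937 -0.0418  0.0937] 0.00019452981277909515
[192.2, 306.9]
```

View pics/l1.png

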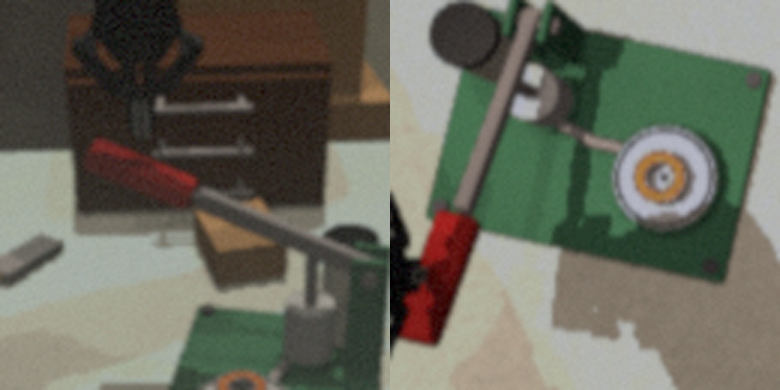

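Run:
```python
from h import *
np.set_printoptions(precision=4,suppress=True)
p=viewer.capture("side");q=viewer.capture("top");e=r.state()["ee_pos"]
for n,P in(("side",p),("top",q)):
  print(n,proj(P,e),proj(P,(e[0],e[1],.237)),[np.round(a["centre"],1) for a in tip_of("handle",P)[:1]])
print(tri([ray(p,(114.4,275.9)),ray(q,(240.,183.8))]),atz(ray(q,(240.,183.8)),.237),atz(ray(p,(114.4,275.9)),.237))
```

```text
side (np.float64(104.44393551803284), np.float64(276.56119204835244)) (np.float64(113.25968696331844), np.float64(277.0341308752753)) []
top (np.float64(240.4891596879088), np.float64(178.429453755574)) (np.float64(240.29257276993013), np.float64(182.4728424401093)) [array([241.2, 182.4])]
(array([0.5438, 0.2361, 0.2346]), [0.002064827629402618, 0.002064827629402531]) [0.5458 0.2353 0.237 ] [0.5417 0.2309 0.237 ]
```

Request:
jog_arm --pt "-0.3 -0.3 -1 0 0 0 -1" --pt "0 0 -2 0 0 0 -1" --pt "0 0 -2 0 0 0 -1" --pt "0 0 -2 0 0 0 -1" --pt "0 0 -2 0 0 0 -1" --pt "-0.3 0.1 -2 0 0 0 -1" --pt "-0.3 0.1 -2 0 0 0 -1" --pt "0 0 0 0 0 0 -1"

```text
clock: 13.22
ee_pos: [0.5359, 0.2374, 0.1341]
eef_rot: [0.707, -0.01, 0.01, -0.707]
ft_force: [-1.9, -1.5, 7.6]
gripper_width: 0.0001
```

Run:
```python
from h import *
np.set_printoptions(precision=4,suppress=True)
p=viewer.capture("side");q=viewer.capture("top"); s=r.state(); print(s["clock"],s["ee_pos"],s["ft_force"],s["gripper_width"])
a=[cv2.resize(x["color"][r0:r0+130,c0:c0+130],None,fx=3,fy=3,interpolation=cv2.INTER_CUBIC)[:,:,::-1] for x,r0,c0 in((p,60,230),(q,150,170))]
cv2.imwrite("pics/l2.png",np.hstack(a))
```

```text
13.325 [0.536  0.2374 0.1352] [-3.2476 -2.0928  7.6447] 3.788917752445507e-05
```

View pics/l2.png

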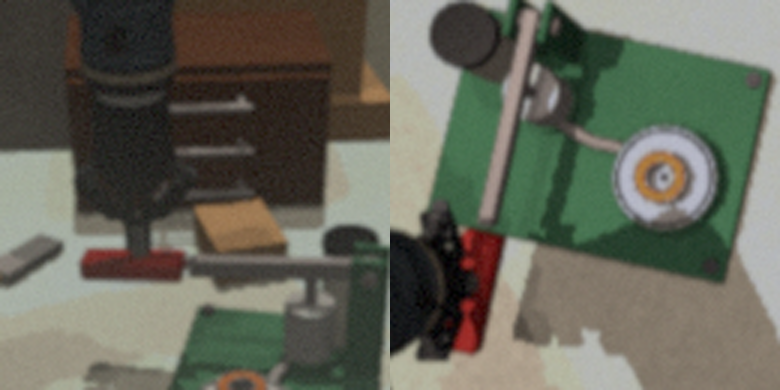

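Request:
jog_arm --pt "0 0 -1 0 0 0 -1" --pt "0 0 -1 0 0 0 -1" --pt "0 0 -0.7 0 0 0 -1" --pt "0 0 0 0 0 0 -1"

```text
clock: 13.82
ee_pos: [0.5368, 0.2376, 0.1084]
eef_rot: [-0.707, 0.009, -0.01, 0.707]
ft_force: [0.7, -1.7, 9.5]
gripper_width: 0.0002
```

Request:
jog_arm --pt "0 0 -0.4 0 0 0 -1" --pt "0 0 -0.3 0 0 0 -1" --pt "0 0 0 0 0 0 -1"

```text
clock: 14.2
ee_pos: [0.5375, 0.2377, 0.1034]
eef_rot: [-0.707, 0.008, -0.011, 0.707]
ft_force: [-4.0, -4.6, 27.0]
gripper_width: -0.0003
```

Request:
jog_arm --pt "0 0 2 0 0 0 -1" --pt "0 0 3 0 0 0 -1" --pt "0 0 3 0 0 0 -1" --pt "0 0 3 0 0 0 -1" --pt "0.3 0 3 0 0 0 -1" --pt "0.3 0 1.5 0 0 0 -1" --pt "0 0 0.5 0 0 0 -1" --pt "0 0 0 0 0 0 -1"

```text
clock: 15.2
ee_pos: [0.5418, 0.2375, 0.2602]
eef_rot: [0.707, -0.01, 0.009, -0.707]
ft_force: [-0.4, -0.1, 0.2]
gripper_width: 0.0004
```

Run:
```python
from h import *
np.set_printoptions(precision=4,suppress=True)
p=viewer.capture("side");q=viewer.capture("top"); s=r.state(); print(s["clock"],s["ee_pos"],s["ft_force"],s["gripper_width"])
a=[cv2.resize(x["color"][r0:r0+130,c0:c0+130],None,fx=3,fy=3,interpolation=cv2.INTER_CUBIC)[:,:,::-1] for x,r0,c0 in((p,60,230),(q,150,170))]
cv2.imwrite("pics/l3.png",np.hstack(a))
```

```text
15.3 [0.5416 0.2374 0.2596] [-0.2569  0.2404  0.2832] -5.368071753936611e-05
```

View pics/l3.png

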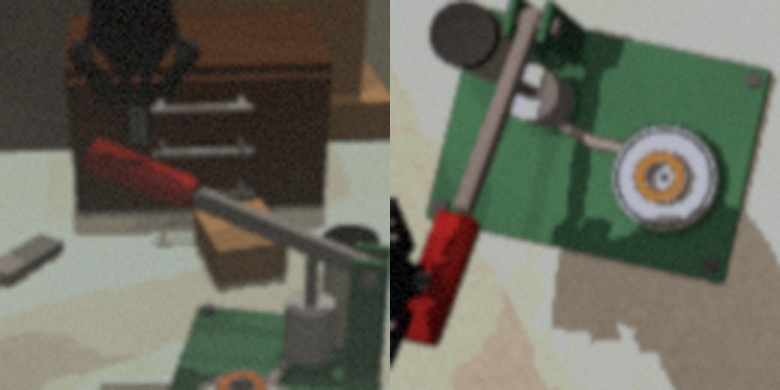

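Request:
jog_arm --pt "0 0 -2 0 0 0 -1" --pt "0 0 -2.5 0 0 0 -1" --pt "0 0 -3 0 0 0 -1" --pt "-0.3 0 -3 0 0 0 -1" --pt "-0.2 0 -3 0 0 0 -1" --pt "0 0 -1.5 0 0 0 -1" --pt "0 0 -0.6 0 0 0 -1" --pt "0 0 0 0 0 0 -1"

```text
clock: 16.3
ee_pos: [0.537, 0.2372, 0.1045]
eef_rot: [0.707, -0.009, 0.01, -0.707]
ft_force: [-0.9, -3.1, 8.6]
gripper_width: 0.0001
```

Request:
jog_arm --pt "0 0 -0.2 0 0 0 -1" --pt "0 0 0 0 0 0 -1"

```text
clock: 16.55
ee_pos: [0.5373, 0.2372, 0.1036]
eef_rot: [0.707, -0.009, 0.01, -0.707]
ft_force: [-3.8, -5.3, 22.0]
gripper_width: 0.0002
```

Full down on the stop again. Up, then the third stroke.

Request:
jog_arm --pt "0 0 2 0 0 0 -1" --pt "0 0 3 0 0 0 -1" --pt "0 0 3 0 0 0 -1" --pt "0 0 3 0 0 0 -1" --pt "0.2 0 3 0 0 0 -1" --pt "0.2 0 1.5 0 0 0 -1" --pt "0 0 0.4 0 0 0 -1" --pt "0 0 0 0 0 0 -1"

```text
clock: 17.55
ee_pos: [0.5407, 0.2374, 0.2606]
eef_rot: [0.707, -0.01, 0.009, -0.707]
ft_force: [0.6, -0.5, -0.4]
gripper_width: -0.0002
```

Run:
```python
from h import *
np.set_printoptions(precision=4,suppress=True)
p=viewer.capture("side"); s=r.state(); print(s["clock"],s["ee_pos"],s["ft_force"])
cv2.imwrite("pics/l4.png",cv2.resize(p["color"][60:230,230:400],None,fx=3,fy=3)[:,:,::-1])
```

```text
17.6 [0.5406 0.2374 0.2604] [-0.704  -0.1806  0.6233]
```

View pics/l4.png

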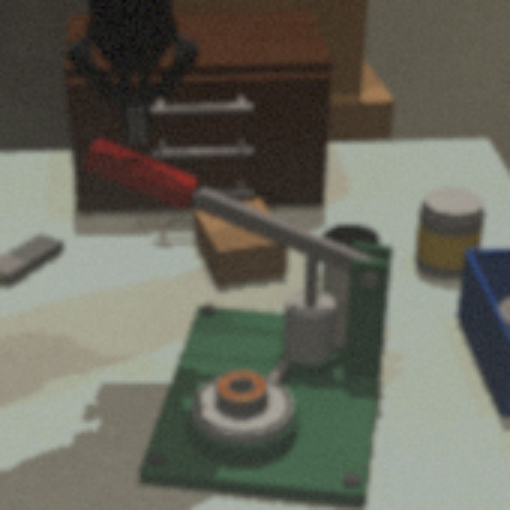

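Lever up (grip end at crop (95,150)), bearing still central on the pad. Third stroke.

Request:
jog_arm --pt "0 0 -2 0 0 0 -1" --pt "0 0 -2.5 0 0 0 -1" --pt "0 0 -3 0 0 0 -1" --pt "-0.2 0 -3 0 0 0 -1" --pt "-0.2 0 -3 0 0 0 -1" --pt "0 0 -1.5 0 0 0 -1" --pt "0 0 -0.7 0 0 0 -1" --pt "0 0 0 0 0 0 -1"

```text
clock: 18.6
ee_pos: [0.5369, 0.2372, 0.1043]
eef_rot: [0.707, -0.01, 0.01, -0.707]
ft_force: [-1.2, -2.8, 9.4]
gripper_width: 0.0
```

Request:
jog_arm --pt "0 0 -0.2 0 0 0 -1" --pt "0 0 0 0 0 0 -1"

```text
clock: 18.85
ee_pos: [0.5371, 0.2372, 0.1034]
eef_rot: [0.707, -0.009, 0.01, -0.707]
ft_force: [-5.1, -4.8, 25.0]
gripper_width: 0.0
```

Request:
jog_arm --pt "0 0 2 0 0 0 -1" --pt "0 0 3 0 0 0 -1" --pt "0 0 3 0 0 0 -1" --pt "0 0 3 0 0 0 -1" --pt "0.2 0 3 0 0 0 -1" --pt "0.2 0 3 0 0 0 -1" --pt "0 0 3 0 0 0 -1" --pt "0 0 0 0 0 0 -1"

```text
clock: 19.85
ee_pos: [0.5414, 0.2377, 0.3036]
eef_rot: [-0.707, 0.009, -0.01, 0.707]
ft_force: [0.2, 0.1, -0.3]
gripper_width: -0.0001
```

Run:
```python
from h import *
np.set_printoptions(precision=4,suppress=True)
p=viewer.capture("side");q=viewer.capture("top"); s=r.state(); print(s["clock"],s["ee_pos"],s["ft_force"])
a=[cv2.resize(x["color"][r0:r0+170,c0:c0+130],None,fx=3,fy=3,interpolation=cv2.INTER_CUBIC)[:,:,::-1] for x,r0,c0 in((p,60,230),(q,130,170))]
cv2.imwrite("pics/l5.png",np.hstack(a))
R=[]
for P in(p,q):
  im=P["color"].astype(int);m=((im[...,0]-im[...,2])>40)
  b=np.zeros_like(m)
  if P is p:b[180:205,295:325]=1
  else:b[195:222,248:275]=1
  ys,xs=np.where(m&b);R.append(ray(P,((ys.min()+ys.max())/2,(xs.min()+xs.max())/2)))
print("bearing top",tri(R))
```

```text
19.95 [0.5408 0.2375 0.3014] [-0.6507  0.0628 -0.1056]
bearing top (array([0.6299, 0.075 , 0.0729]), [0.001973013750642161, 0.0019730137506420303])
```

View pics/l5.png

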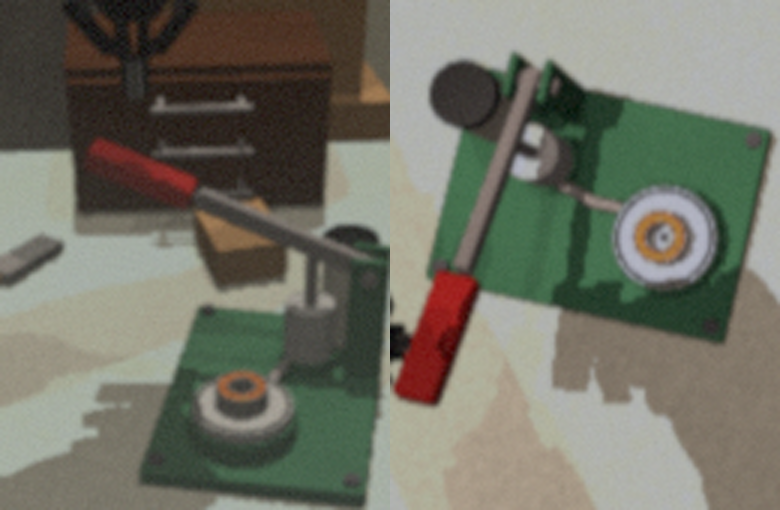

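The lever is up, the bearing is centred on the pad and the arm is clear of everything, so I'm handing in.

```bash
python3 -c "
from h import *
print(order.hand_in())"
```

```text
the job is handed in; nothing more can be done
None
```

I took the orange-caged bearing out of the drawer, laid it flat on the greaser pad, let go of it, and gave the lever three full strokes. The job was handed in at about 20 s of the 64 s; no verdict is reported.

**Bearing:** The last two-view measurement put the middle of its top at (0.630, 0.075). The pad centre I had measured earlier was (0.6305, 0.074), so it sits about 1–2 mm off centre.

**Strokes:** Each one ended on the stop, at a TCP height of about 0.103 m, with the force on the fingers rising to 22–27 N. After each stroke the pictures showed the lever back up.

**At hand-in:** The gripper was about 6 cm above the grip and touching nothing.

**Checks that disagreed:**
- **Between views:** The two camera views differed by 2–5 mm when measuring the bearing, pad and handle.
- **Heights:** Measured heights came out 2–5 mm below the given ones. For example, the bearing's top measured 0.073 m, where 0.077 m was expected. The network's first pad height was 0.070 m against the given 0.056 m, so I used the pad's centre mark instead.
- **Grip width:** The gripper read about 50 mm on the 52 mm bearing.

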